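# Press the sample carrier down and slide it in under the leaf spring

### The arm

A 6-joint arm with a two-finger parallel gripper is mounted at the origin on the work surface. World frame = base frame: x ahead of the robot, y to its left, z up, the work surface at z = 0. Lengths are in m, angles in rad, forces in N, time in s.
With the tool pointing down it reaches from about 0.35 to 0.725 m from the base axis. Payload 6 kg.
Tool frame: the origin (TCP) lies between the finger pads; the fingertips stand 17 mm ahead of it and the grasp point (between the pads) lies 2 mm behind it; z points along the fingers, y is the line along which they close (so a half turn about z gives the same grasp; the last joint's range is limited). The gripper opens to 85 mm and grips with 20 to 120 N. Pads are 22 mm wide; open, the fingers measure 114 mm over their backs; the gripper's body (76 mm by 85 mm) begins 54 mm behind the grasp point. The pads swing forward as they close: fully open they stand 13 mm farther back than shut.
Start: joints at [-0.881, 0.04, 0.085, 0, -1.615, -0.334], TCP at [0.209, -0.562, 0.248] pointing down, gripper open.
Joint ranges: [-2.56, 2.56], [-1.29, 2.01], [-1.08, 1.49], [-3.29, 1.98], [-2.81, -0.18], [-2.99, 2.99]. Speed limits (rad/s): [2.57, 2.57, 3.01, 3.14, 3.14, 3.14].

### API

Orientations are given as a unit quaternion [w, x, y, z].
In Python, from cell import robot gives the robot as it stands. The module is installed in compiled form; this text tells all that it offers.
- The arm moves only by the shell command python3 -m crank 'ROWS' [FORCE]. ROWS is text: rows parted by semicolons, each of 7 numbers parted by spaces: the shift along the world's x, y, z in mm, then the turn, a rotation vector about the world's x, y, z in rad, then the opening, from 0 (shut) to 1 (fully open). A call has 1 to 8 rows; each row is the pose to reach, as a shift and turn from the pose commanded when the call began; what a row does not reach only later rows make up. A row lasts 1/8 s, in which the tool goes at most 62.5 mm and 10.7 degrees, less where a joint would pass 70% of its speed; a pose out of reach is approached as far as the arm can. A call with a gripper value outside its range is refused whole. The fingers move at their own pace and stop on an object; FORCE is the grip in N (left out, the last holds). Time passes only in rows, so rows that repeat a pose let the fingers close. It gives the time, the measured TCP pose, the force, the opening and the grip force at its end, in the units of the state.
- robot.observe(): the state, without advancing time (a new reading comes with each control period).
- robot.camera(name): name is "scene" or "top" or "wrist"; returns a dict with "img" (384x512x3 uint8, red, green, blue), "mtx" (3x3 intrinsics, pixels), "extrinsics" (4x4, takes a point from camera to world coordinates); the wrist camera has in their place "hand_eye" (4x4, takes a point from camera to tool coordinates, whose origin is the TCP and whose axes are the flange's). Camera axes: x right, y down, z forward; pixel columns grow to the right and rows downward; lengths in m; the calibration is good to about 2 mm. The wrist camera is an equidistant fisheye: a pixel r from the principal point sees the ray r / f radians off the axis. A picture is of the moment at which its call begins: read the wrist's pose just before it. There is no depth.
- robot.hand_in(): hands the job in; it is judged then, once.
Trained networks look in the newest picture that a camera, given by its name, has taken for a name from the list of things; names that differ only in an ending like _2 or _b are one class to them, and where a whole thing is asked for, a point or a joint stands for the part that bears it (a point fixed in the world has none). Each returns a list of dicts, best first, with "confidence" (0 to 1); they miss things now and then, are a little off and sometimes report something else, mostly with a low value. They report only what shows in the picture. A call takes as long as a camera call. They do not tell look-alikes from the thing itself.
- robot.recognise(camera, thing): "rect" ([left, top, width, height] in pixels, round what is visible of it).
- robot.trace(camera, thing): "region" (384x512 bool, what is visible of it) and "rect" ([left, top, width, height] in pixels, round what is visible of it).
The state is a dict: "time_s": time; "joint_pos": joint angles; "qvel": joint speeds; "tau": joint torques, N m; "tool_pos": TCP position; "eef_rot": TCP orientation; "force": force on the tool from outside, world axes, zero at the start; "ft_torque": the same for the moment, N m; "opening": finger opening in m; "grasp_force": force on a finger pad.
Only numpy, scipy, OpenCV 4.12 (cv2) and the standard library are available. Lean on these libraries where they do the work, as an engineer would, in place of code of your own. Each camera call takes 0.05 s, during which the arm holds its last target. There are 200 camera calls.

### The job

Load the analyser's sample carrier: with the fingertips press the flat carrier down hard on its sprung deck and, keeping it pressed, slide it under the gate bar and the leaf spring until it is fully home against the end stop and lies flat, then take the fingers off and move clear. Do not lift the carrier, and leave the jar, the crucible and the brush where they are.

Things in the scene. Friction and masses are not known exactly. Their poses are not given: they have to be found in the camera images.
- station: Loading slide fixed to the bench: straight channel on a base plate 425 x 100 mm. Origin on the bench under the channel's centre line; x = direction in which the carrier is slid (to the white housing), y across, z up. Sprung deck from x = -225 to -80 mm, fixed floor (30 mm above the bench) from -80 to +117 mm. Side rails: tops 44 mm high, inner faces at y = +-31 mm. Back lip at -231 mm, 30 mm high.
- carrier: Loose sample carrier, flat plate 190 x 60 x 16 mm, 0.25 to 0.42 kg, lying in the channel, axes along the station's. Origin on its underside, centre line, below the rear face of a cross rib (8 mm thick, 10 mm above the plate's top, full width). Bright tongue in front to x = +115 mm; dark plain finger pad behind to x = -75 mm. Fingers pressing on the pad can push on the rib.
- pad (a point): Point on top of the carrier's finger pad, centre line, 22 mm behind the rib's rear face. 56 mm above the bench at the start, 46 mm when the carrier lies flat on the floor.
- gate (a point): Centre of the steel gate bar's underside, 50 mm above the bench, at station x = +36 mm. The bar is 12 mm thick along x, 98 mm long across the channel, top 64 mm high. The carrier on the raised deck is too high and butts against it; pressed down 6 mm or more (10 mm = flat on the floor) it passes.
- lip (a point): Lowest point of the steel leaf spring (24 mm wide, clamped on the gate bar and sloping down from it towards the housing, end turned up), at rest at station x = +88 mm, about 41.5 mm above the bench. The carrier slid beneath lifts it by 4 to 5 mm; it presses down on the carrier with 4 to 7 N and drags on it.
- stop (a point): Centre of the end stop's face, station x = +117 mm, 38 mm above the bench. The carrier is home with its nose against it: carrier origin then at station x = +2 mm, underside 30 mm above the bench; its tail has left the deck, which springs up behind it. The white housing beyond (x = +125 to +190 mm) is 82 mm high, a knob on it 96 mm.
- deck (a joint): How far the sprung deck that carries the carrier at the start is pressed down, m: 0 raised (top 40 mm above the bench), 0.0105 at its lower stop. The springs push up with about 7 N raised and 11 N at the bottom.
- leaf (a joint): Lift of the leaf spring, rad: 0 at rest, about 0.1 when the carrier is under it.
- jar: Bystander: closed jar, 38 mm diameter, 58 mm tall, standing on the bench beside the slide. Origin at the centre of its underside.
- crucible: Bystander: white ceramic crucible, open cup, 40 mm diameter, 36 mm tall, standing on the bench beside the slide. Origin at the centre of its underside.
- brush: Bystander: hand brush 150 mm long lying on the bench at the other side of the slide, roughly along it. Origin near its middle, on its underside.
Not all that is in view belongs to the job. What is shaped like the carrier but blue or purple is not meant.

How it is judged:
By the outcome, as a careful person would: the job done as asked, in the order asked, and still so for the second after the job is handed in, with the robot touching nothing.
It also fails if it takes over 42 s, if anything falls off the work surface, if the arm or the gripper's body presses on something with over 40 N, if the wrist force passes 120 N, or if a joint passes its speed limit or range.

## Working session

There is one attempt and no reset: what is moved stays moved. The work goes in short steps, Python scripts to look and compute and a shell command to move; the robot and the scene stay as the last step left them, time stands still between calls to the robot, and variables do not carry over. Pictures are saved under pics/ and viewed, at most 10 in all, crops included, and the job is handed in when it is done.

```bash
mkdir -p pics
python3 - <<'E'
from cell import robot
import cv2,numpy as np
s=robot.observe();print(s['time_s'],s['tool_pos'],s['eef_rot'],s['opening'])
for c in ['scene','top']:
    d=robot.camera(c);cv2.imwrite(f'pics/{c}0.png',d['img'][:,:,::-1]);print(c,d['mtx'].tolist(),np.round(d['extrinsics'],4).tolist())
    for t in ['station','carrier','pad','gate','stop','jar','crucible','brush']:
        print(t,[(r['rect'],round(r['confidence'],2)) for r in robot.recognise(c,t)][:4])
a=cv2.imread('pics/scene0.png');b=cv2.imread('pics/top0.png')
E
```

```text
0.0 [ 0.20898768 -0.56210627  0.24727782] [-1.91724233e-04 -1.76975870e-01  9.84214798e-01  8.57674912e-04] 0.0853880588406185
scene [[373.7261349866212, 0.0, 257.45493834114245], [0.0, 373.7261349866212, 195.9460869645989], [0.0, 0.0, 1.0]] [[-0.5075, 0.5765, -0.6404, 1.1425], [0.8616, 0.349, -0.3687, 0.2658], [0.011, -0.7388, -0.6738, 0.6146], [0.0, 0.0, 0.0, 1.0]]
station [([235.2, 154.5, 155.2, 124.5], 0.62)]
carrier [([152.8, 134.8, 32.1, 49.3], 0.94), ([121.7, 234.8, 104.1, 49.4], 0.82), ([247.7, 146.3, 65.3, 54.5], 0.62), ([317.6, 206.2, 23.4, 24.6], 0.56)]
pad [([245.9, 148.8, 67.8, 52.9], 0.97), ([125.6, 235.8, 99.5, 49.8], 0.97), ([155.4, 134.1, 35.4, 49.4], 0.88)]
gate [([236.2, 145.5, 157.2, 135.9], 0.74)]
stop [([239.1, 154.9, 156.2, 129.0], 0.85)]
jar [([303.6, 145.9, 18.1, 23.5], 0.65), ([245.8, 146.6, 68.8, 55.8], 0.57)]
crucible [([337.8, 183.1, 15.3, 26.3], 0.7)]
brush [([239.4, 197.4, 42.5, 55.1], 0.93), ([317.0, 208.4, 25.4, 24.3], 0.73)]
top [[350.80562220193, 0.0, 263.1731560459233], [0.0, 350.80562220193, 196.65424380141056], [0.0, 0.0, 1.0]] [[-0.0036, -0.9856, 0.1691, 0.4735], [-1.0, 0.0027, -0.0057, -0.029], [0.0052, -0.1691, -0.9856, 0.8799], [0.0, 0.0, 0.0, 1.0]]
station [([142.8, 168.3, 177.8, 113.1], 0.67)]
carrier [([225.4, 215.0, 82.7, 57.7], 0.86), ([255.1, 107.4, 76.5, 33.9], 0.85), ([356.2, 188.7, 66.5, 69.4], 0.79)]
pad [([359.1, 188.8, 63.2, 73.6], 0.92), ([256.3, 104.2, 75.1, 37.2], 0.87), ([226.0, 215.0, 83.5, 56.2], 0.6)]
gate [([143.8, 169.3, 175.0, 114.2], 0.64), ([224.9, 212.9, 82.1, 60.2], 0.6)]
stop [([141.5, 166.2, 180.2, 116.2], 0.89), ([185.4, 202.3, 23.6, 14.9], 0.34)]
jar [([248.7, 287.9, 11.8, 16.6], 0.69)]
crucible [([230.7, 166.8, 58.3, 38.5], 0.53), ([189.6, 246.7, 18.2, 16.6], 0.49)]
brush [([229.0, 165.3, 61.1, 41.1], 0.94)]
```

Run:
```python
import cv2
b=cv2.imread('pics/top0.png');cv2.imwrite('pics/t1.png',cv2.resize(b[95:305,130:430],None,fx=2.6,fy=2.6,interpolation=cv2.INTER_CUBIC))
b=cv2.imread('pics/scene0.png');cv2.imwrite('pics/s1.png',cv2.resize(b[125:295,110:410],None,fx=2.6,fy=2.6,interpolation=cv2.INTER_CUBIC))
```

```text
(no output)
```

View pics/t1.png

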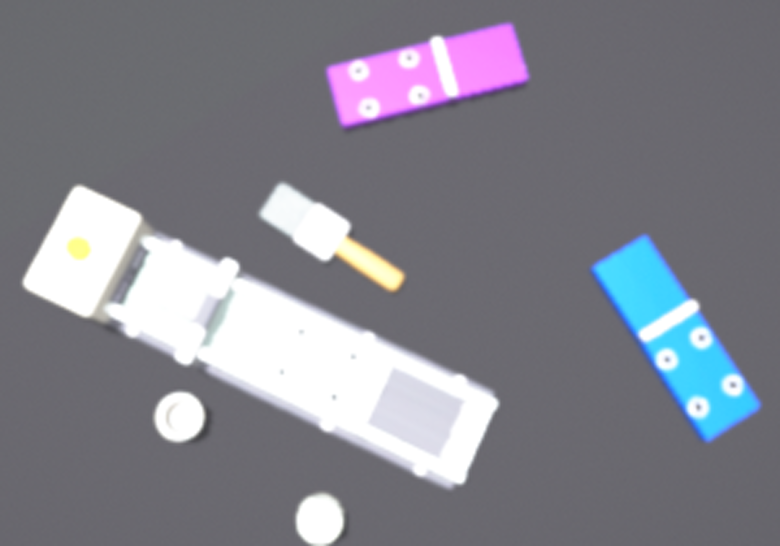

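View pics/s1.png

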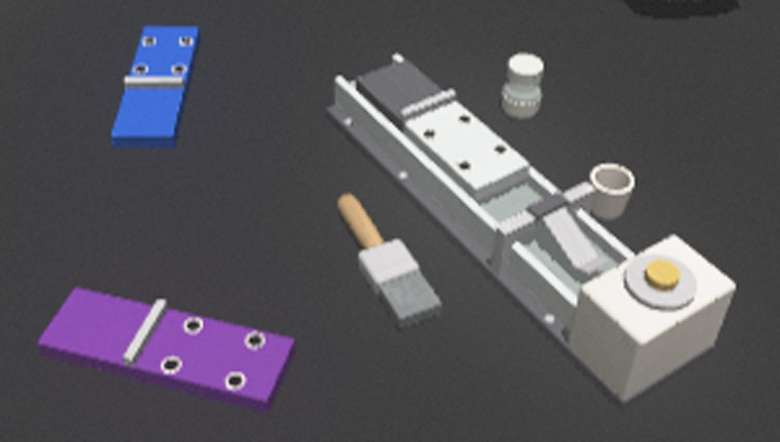

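The top view shows three carrier-shaped things: purple (295,125), blue (390,225), and the white/grey one in the channel (265,240). The one in the channel is the carrier. Its dark pad is at about (290,253) and the housing is at the upper left. I'll fit the station pose next.

```bash
cat > h.py <<'E'
import numpy as np,cv2
from cell import robot
def proj(d,P):
    E=np.array(d['extrinsics']);c=(np.asarray(P)-E[:3,3])@E[:3,:3];q=c@np.array(d['mtx']).T
    return q[:,:2]/q[:,2:]
def st(p,P):  # station->world
    c,s=np.cos(p[2]),np.sin(p[2]);P=np.array(P,float);return np.c_[p[0]+c*P[:,0]-s*P[:,1],p[1]+s*P[:,0]+c*P[:,1],P[:,2]]
E
python3 - <<'E'
from h import *
from scipy.optimize import least_squares
T=robot.camera('top');S=robot.camera('scene')
# station pts; C=carrier-relative flagged
A=[[.036,.049,.062],[.036,-.049,.062],[-.231,.031,.03],[-.231,-.031,.03]]
tp=lambda a:np.array(a)/2.6+[130,95]
sp=lambda a:np.array(a)/2.6+[110,125]
def pts(s): return [[s,.03,.056],[s-.075,.03,.056],[s-.075,-.03,.056],[s,-.03,.056]]
G=[[.036,.049,.064],[.036,-.049,.064]]
# image: travel dir = up-left in top; left of travel (+y): image down-left
# top: +y side is below (jar side)
tb=tp([[190,350],[228,268],[370,420],[440,455],[465,402],[392,368]])
sb=sp([[590,188],[500,222],[455,93],[398,60],[357,78],[405,114]])
def f(p):
    M=st(p,G+pts(p[3]));return np.r_[(proj(T,M)-tb).ravel(),(proj(S,M)-sb).ravel()]
r=least_squares(f,[.42,-.05,1.15,-.145],x_scale=.01,loss='soft_l1')
print(r.x,np.round(f(r.x).reshape(2,-1,2),1).tolist())
p=r.x;print('pad',st(p,[[p[3]-.022,0,.056]]),'home',st(p,[[.002-.022,0,.046]]),'dir',np.cos(p[2]),np.sin(p[2]))
K=[[.0,.031,.044],[-.225,.031,.044],[-.225,-.031,.044],[.117,.031,.044],[.117,-.031,.044],[.157,0,.096]]+pts(p[3])+G
for d,n,o in((T,'top',(130,95)),(S,'scene',(110,125))):
    im=cv2.resize(d['img'][o[1]:o[1]+200,o[0]:o[0]+300,::-1],None,fx=2.6,fy=2.6)
    for q in proj(d,st(p,K)):cv2.circle(im,tuple(((q-o)*2.6).astype(int)),3,(0,0,255),-1)
    cv2.imwrite(f'pics/fit_{n}.png',im[:300] if 0 else im)
E
python3 -c "
import cv2,numpy as np
a=cv2.imread('pics/fit_top.png');b=cv2.imread('pics/fit_scene.png')
cv2.imwrite('pics/fit.png',np.hstack([a[150:,:510],b[:370,300:][:, :]])[:, :] if 0 else np.vstack([cv2.resize(a[170:,:],None,fx=.8,fy=.8),cv2.resize(b[20:400],None,fx=.7,fy=.7).copy() if 0 else cv2.resize(b[20:390],(624,296))]))"
```

```text
[ 0.55336687  0.05848696  1.12763184 -0.1321468 ] [[[-2.7, 5.1], [1.5, -1.1], [-2.7, 2.0], [-0.1, 2.6], [0.9, -0.9], [-0.4, -1.6]], [[-0.0, -2.8], [0.0, 1.4], [-1.2, 0.9], [3.2, -1.1], [-0.4, -0.5], [-1.9, 1.1]]]
pad [[ 0.48726866 -0.08076914  0.056     ]] home [[0.54479086 0.04041897 0.046     ]] dir 0.4288004041637755 0.9033992546980447
```

View pics/fit.png

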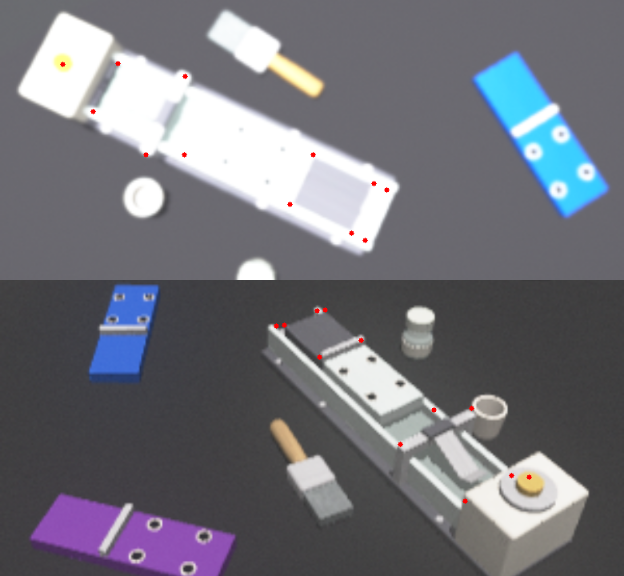

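The overlay fits: knob, rails and gate land within about 3 mm. Bloom in the top view makes the pad look smaller, so I'll refit using midpoints and compute the move.

Run:
```python
from h import *
from scipy.optimize import least_squares
from scipy.spatial.transform import Rotation as R
T=robot.camera('top');S=robot.camera('scene')
tb=np.array([[208,309],[381,394],[79,248]])/2.6+[130,95]
sb=np.array([[590,188],[500,222],[455,93],[357,78],[405,114],[661,274]])/2.6+[110,125]
def f(p):
    s=p[3];a=st(p,[[.036,0,.064],[s,0,.058],[.157,0,.096]])
    b=st(p,[[.036,-.049,.064],[.036,.049,.064],[s,-.03,.056],[s-.075,.03,.056],[s,.03,.056],[.157,0,.096]])
    return np.r_[(proj(T,a)-tb).ravel(),(proj(S,b)-sb).ravel()]
import itertools
for sg in (1,-1):
    g=lambda p:f(p)
    r=least_squares(f,[.55,.06,1.13,-.132],x_scale=.01,loss='soft_l1')
p=r.x;print(p,np.round(f(p).reshape(-1,2),1).tolist())
if 1:
    q=p.copy()
    fb=lambda p:f(p)
np.save('p.npy',p)
pad=st(p,[[p[3]-.022,0,.056]])[0];s=robot.observe();print('pad',pad,'dmm',(pad-s['tool_pos'])*1e3)
Rt=R.from_quat(np.roll(s['eef_rot'],-1));y=Rt.as_matrix()[:,1];a=np.arctan2(y[1],y[0]);d=p[2]+np.pi/2-a
print('turn',(d+np.pi/2)%np.pi-np.pi/2)
```

```text
[ 0.55899139  0.05774369  1.14776356 -0.13576871] [[0.1, -0.3], [0.7, -2.7], [-0.5, -0.2], [-35.5, 16.1], [33.3, -14.9], [-24.3, 10.0], [15.4, -7.3], [14.8, -6.6], [0.1, -2.0]]
pad [ 0.49422295 -0.08611741  0.056     ] dmm [ 285.23214969  476.2774124  -192.25346062]
turn 0.7920007947278949
```

Run:
```python
from h import *
from scipy.optimize import least_squares
T=robot.camera('top');S=robot.camera('scene')
tb=np.array([[208,309],[381,394],[79,248]])/2.6+[130,95]
sb=np.array([[590,188],[500,222],[455,93],[357,78],[405,114],[661,274]])/2.6+[110,125]
def f(p):
    s=p[3];a=st(p,[[.036,0,.064],[s,0,.058],[.157,0,.096]])
    b=st(p,[[.036,.049,.064],[.036,-.049,.064],[s,-.03+.06,.056],[s-.075,-.03,.056],[s,-.03,.056],[.157,0,.096]])
    return np.r_[(proj(T,a)-tb).ravel(),(proj(S,b)-sb).ravel()]
p=least_squares(f,[.55,.06,1.13,-.132],x_scale=.01,loss='soft_l1').x
print(p,np.round(f(p).reshape(-1,2),1).tolist());np.save('p.npy',p)
pad=st(p,[[p[3]-.022,0,.056]])[0];s=robot.observe();print('pad',pad,'dmm',(pad-s['tool_pos'])*1e3, s['time_s'])
```

```text
[ 0.55546139  0.06000123  1.10948656 -0.13492306] [[-0.6, 0.7], [-1.5, 0.7], [-0.3, -1.0], [0.3, -1.7], [-0.3, 2.2], [-0.8, 0.7], [0.2, -1.1], [-1.8, 0.7], [-0.4, -1.4]]
pad [ 0.48561159 -0.08051871  0.056     ] dmm [ 276.62452576  481.87594657 -192.27201136] 1.2
```

```bash
python3 -m crank '25 45 0 0 0 0.1 0; 50 90 0 0 0 0.2 0; 75 138 0 0 0 0.3 0; 102 185 0 0 0 0.4 0; 130 232 0 0 0 0.5 0; 160 280 0 0 0 0.6 0; 187 328 0 0 0 0.68 0; 210 365 0 0 0 0.754 0'; python3 -m crank '27 47 -25 0 0 0 0; 50 90 -55 0 0 0 0; 67 117 -80 0 0 0 0; 67 117 -80 0 0 0 0; 67 117 -80 0 0 0 0'
python3 - <<'E'
from h import *
s=robot.observe();print(s['time_s'],s['tool_pos'],s['eef_rot'],s['force'],s['opening'])
d=robot.camera('wrist');print(d['mtx'],np.round(d['hand_eye'],4).tolist());cv2.imwrite('pics/w1.png',cv2.resize(d['img'][:,:,::-1],(768,576)))
d=robot.camera('scene');cv2.imwrite('pics/s2.png',cv2.resize(d['img'][90:290,170:400,::-1],None,fx=3,fy=3))
E
```

```text
time_s: 2.2
tool_pos: [0.4197, -0.1955, 0.2486]
eef_rot: [0.0, -0.528, 0.849, -0.0]
force: [0.4, -0.4, -0.1]
opening: 0.0001
grasp_force: 0.0
time_s: 2.82
tool_pos: [0.4862, -0.0807, 0.169]
eef_rot: [0.0, -0.527, 0.85, -0.0]
force: [-0.1, 0.4, 1.0]
opening: -0.0004
grasp_force: 0.0
2.825 [ 0.4861528  -0.08074076  0.16904297] [ 1.77109205e-04 -5.26932823e-01  8.49906822e-01 -4.02298150e-04] [-0.08030192  0.36801617  1.01591386] -0.00039478401566736147
[[297.31863964   0.         253.45767026]
 [  0.         297.31863964 195.6505193 ]
 [  0.           0.           1.        ]] [[-0.0012, -0.9476, -0.3195, 0.0816], [1.0, -0.0007, -0.0016, -0.0002], [0.0013, -0.3195, 0.9476, -0.1253], [0.0, 0.0, 0.0, 1.0]]
```

View pics/w1.png

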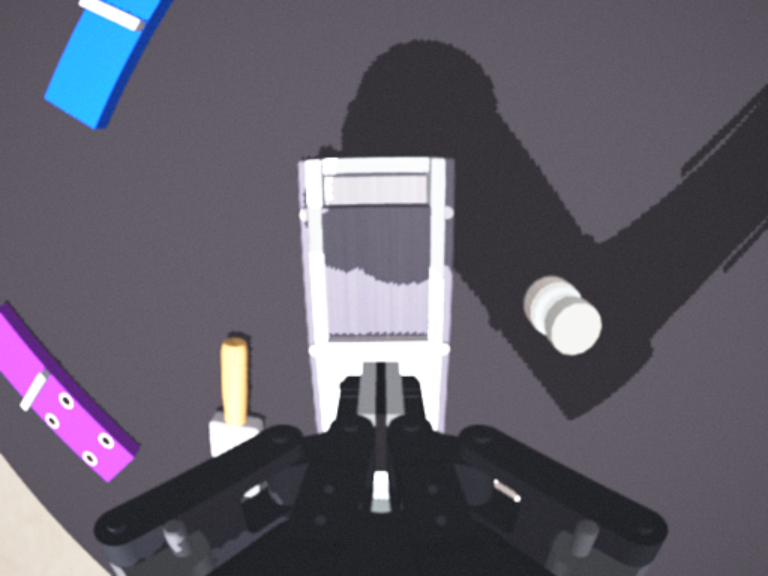

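The wrist view shows the channel with the pad running from its tail at about row 207 to the rib's rear face at row 336, centre column 377. The fingers are near the rib. I'll back-project these.

Run:
```python
from h import *
from scipy.spatial.transform import Rotation as R
d=robot.camera('wrist');s=robot.observe();p=np.load('p.npy')
Rt=R.from_quat(np.roll(s['eef_rot'],-1)).as_matrix();H=np.array(d['hand_eye']);K=d['mtx']
for n,u,v,z in[('rib',377,336,.056),('tail',377,207,.056),('lipL',318,160,.03),('lipR',440,160,.03),('ribL',326,336,.056),('ribR',428,336,.056),('tailL',322,207,.056),('tailR',428,207,.056)]:
    a=np.array([u/1.5-K[0,2],v/1.5-K[1,2]]);r=np.hypot(*a);t=r/K[0,0]
    ray=Rt@H[:3,:3]@np.r_[np.sin(t)*a/r,np.cos(t)];o=s['tool_pos']+Rt@H[:3,3]
    w=o+ray*(z-o[2])/ray[2];e=w-np.r_[p[:2],0];c,q=np.cos(p[2]),np.sin(p[2])
    print(n,np.round(w,4),'station',np.round([c*e[0]+q*e[1],-q*e[0]+c*e[1]],4))
e=s['tool_pos']-np.r_[p[:2],0];print('tcp st',c*e[0]+q*e[1],-q*e[0]+c*e[1])
```

```text
rib [ 0.4999 -0.0597  0.056 ] station [-0.1319 -0.0035]
tail [ 0.4661 -0.1269  0.056 ] station [-0.2072 -0.0032]
lipL [ 0.4861 -0.1651  0.03  ] station [-0.2324 -0.0381]
lipR [ 0.4219 -0.133   0.03  ] station [-0.2322  0.0337]
ribL [ 0.5268 -0.0729  0.056 ] station [-0.1318 -0.0335]
ribR [ 0.4731 -0.0462  0.056 ] station [-0.1318  0.0265]
tailL [ 0.4925 -0.1404  0.056 ] station [-0.2075 -0.0329]
tailR [ 0.4415 -0.1148  0.056 ] station [-0.2073  0.0243]
tcp st -0.15719787548163233 -0.0007843347792638386
```

View pics/s2.png

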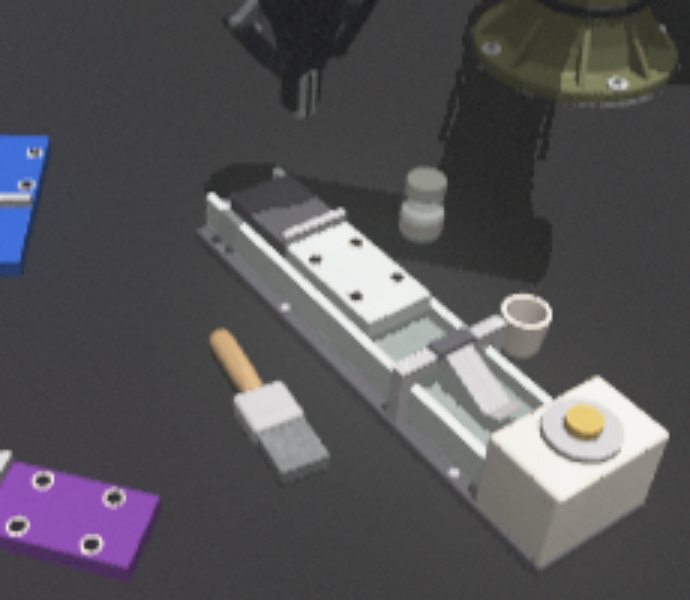

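Wrist and fixed cameras agree: rib rear face at station x ≈ -0.132 to -0.135, heading consistent, lateral offset within 3 mm. The fingers stand over the pad about 24 mm behind the rib, so I'll descend.

```bash
python3 -m crank '1 -1 -30 0 0 0 0; 1 -1 -60 0 0 0 0; 1 -1 -82 0 0 0 0; 1 -1 -90 0 0 0 0; 1 -1 -94 0 0 0 0; 1 -1 -97 0 0 0 0; 1 -1 -97 0 0 0 0'
```

```text
time_s: 3.85
tool_pos: [0.4876, -0.0816, 0.0724]
eef_rot: [0.001, -0.527, 0.85, -0.001]
force: [-0.7, -1.5, 2.8]
opening: 0.0005
grasp_force: 1.3
```

Light contact at TCP z ≈ 0.0724. Now I'll press down 10 mm in steps.

```bash
python3 -m crank '0 0 -3 0 0 0 0; 0 0 -6 0 0 0 0; 0 0 -9 0 0 0 0; 0 0 -11 0 0 0 0; 0 0 -11 0 0 0 0'
```

```text
time_s: 4.47
tool_pos: [0.4877, -0.0816, 0.0627]
eef_rot: [0.0, -0.527, 0.85, -0.001]
force: [-5.8, 0.4, 15.8]
opening: 0.0
grasp_force: 7.7
```

```bash
python3 -m crank '0 0 -2 0 0 0 0; 0 0 -3 0 0 0 0; 0 0 -3 0 0 0 0'
```

```text
time_s: 4.85
tool_pos: [0.4879, -0.0818, 0.0626]
eef_rot: [0.001, -0.527, 0.85, -0.001]
force: [-15.7, 3.9, 30.8]
opening: 0.0001
grasp_force: 15.7
```

```bash
python3 -m crank '1 3 0 0 0 0 0; 2 7 0 0 0 0 0; 4 11 0 0 0 0 0; 6 15 0 0 0 0 0; 8 20 0 0 0 0 0; 11 25 0 0 0 0 0; 13 30 0 0 0 0 0'
python3 - <<'E'
from h import *
s=robot.observe();print(s['force'],s['tool_pos'],s['ft_torque'])
d=robot.camera('scene');cv2.imwrite('pics/s3.png',cv2.resize(d['img'][120:280,230:400,::-1],None,fx=3.5,fy=3.5))
E
```

```text
time_s: 5.72
tool_pos: [0.502, -0.0548, 0.0628]
eef_rot: [0.0, -0.527, 0.85, -0.004]
force: [-6.6, -12.8, 24.7]
opening: 0.0
grasp_force: 11.9
[ -6.62610559 -12.75062956  24.72589182] [ 0.50198771 -0.05482963  0.0627539 ] [-4.39723756  1.99018235 -0.01027732]
```

View pics/s3.png

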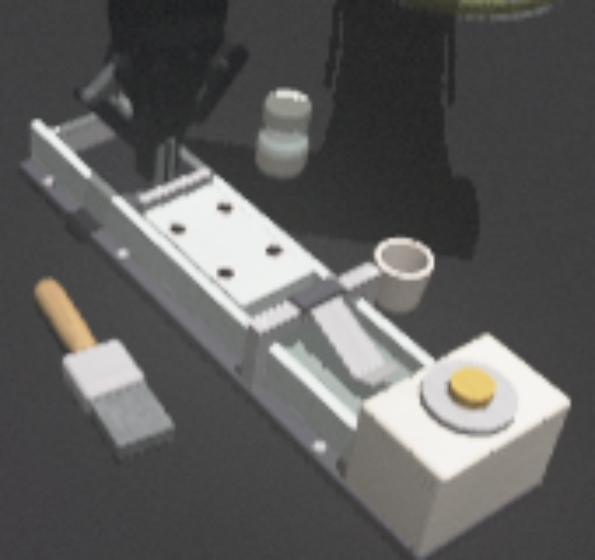

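The picture shows the fingers behind the rib, the carrier pressed down, and its nose about to pass under the gate (around (320,285)). I'll continue with a little more pressure.

```bash
python3 -m crank '2 4 -1 0 0 0 0; 4 9 -2 0 0 0 0; 7 14 -2 0 0 0 0; 9 18 -2 0 0 0 0; 11 23 -2 0 0 0 0; 13 27 -2 0 0 0 0; 16 32 -2 0 0 0 0; 18 36 -2 0 0 0 0'
```

```text
time_s: 6.78
tool_pos: [0.5194, -0.0207, 0.0629]
eef_rot: [-0.001, -0.527, 0.85, -0.006]
force: [-15.2, -18.3, 37.7]
opening: -0.0003
grasp_force: 18.7
```

```bash
python3 -m crank '2 4 0 0 0 0 0; 4 9 0 0 0 0 0; 6 14 0 0 0 0 0; 8 18 0 0 0 0 0; 10 23 0 0 0 0 0; 12 27 0 0 0 0 0; 15 32 0 0 0 0 0; 17 36 0 0 0 0 0'
python3 - <<'E'
from h import *
p=np.load('p.npy');s=robot.observe();e=s['tool_pos'][:2]-p[:2];c,q=np.cos(p[2]),np.sin(p[2]);print(c*e[0]+q*e[1],-q*e[0]+c*e[1])
d=robot.camera('scene');cv2.imwrite('pics/s4.png',cv2.resize(d['img'][120:280,230:400,::-1],None,fx=3.5,fy=3.5))
E
```

```text
time_s: 7.78
tool_pos: [0.5368, 0.0156, 0.0629]
eef_rot: [-0.001, -0.527, 0.85, -0.005]
force: [-14.2, -18.3, 36.2]
opening: -0.0002
grasp_force: 18.2
-0.048045173550040704 -0.003074730582244889
```

View pics/s4.png

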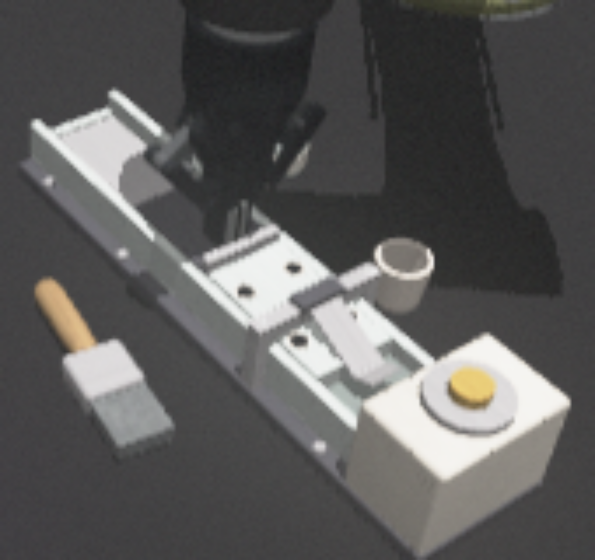

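The tongue is under the gate and its nose is approaching the leaf lip at (375,375). About 37 mm remain.

```bash
python3 -m crank '2 4 0 0 0 0 0; 4 8 0 0 0 0 0; 6 12 0 0 0 0 0; 8 16 0 0 0 0 0; 10 20 0 0 0 0 0; 11 24 0 0 0 0 0; 13 28 0 0 0 0 0; 13 28 0 0 0 0 0'
python3 - <<'E'
from h import *
p=np.load('p.npy');s=robot.observe();e=s['tool_pos'][:2]-p[:2];c,q=np.cos(p[2]),np.sin(p[2]);print(c*e[0]+q*e[1],-q*e[0]+c*e[1])
E
```

```text
time_s: 8.82
tool_pos: [0.5499, 0.0428, 0.063]
eef_rot: [-0.001, -0.527, 0.85, -0.006]
force: [-12.0, -21.4, 35.8]
opening: -0.0
grasp_force: 24.2
-0.01788255601039121 -0.0026985365141396107
```

```bash
python3 -m crank '1 2 0 0 0 0 0; 2 4 0 0 0 0 0; 3 6 0 0 0 0 0; 3 6 0 0 0 0 0'; python3 -m crank '1 2 0 0 0 0 0; 2 4 0 0 0 0 0; 2 4 0 0 0 0 0'
```

```text
time_s: 9.32
tool_pos: [0.5526, 0.0484, 0.063]
eef_rot: [-0.001, -0.527, 0.85, -0.006]
force: [-13.0, -21.2, 36.2]
opening: 0.0001
grasp_force: 24.7
time_s: 9.7
tool_pos: [0.5545, 0.0523, 0.0629]
eef_rot: [-0.002, -0.527, 0.85, -0.006]
force: [-13.7, -23.1, 37.3]
opening: 0.0003
grasp_force: 24.9
```

```bash
python3 -m crank '1 2 0 0 0 0 0; 2 4 0 0 0 0 0; 2 4 0 0 0 0 0'
python3 - <<'E'
from h import *
p=np.load('p.npy');s=robot.observe();e=s['tool_pos'][:2]-p[:2];c,q=np.cos(p[2]),np.sin(p[2]);print(c*e[0]+q*e[1],-q*e[0]+c*e[1])
d=robot.camera('scene');cv2.imwrite('pics/s5.png',cv2.resize(d['img'][120:280,230:400,::-1],None,fx=3.5,fy=3.5))
E
```

```text
time_s: 10.07
tool_pos: [0.5547, 0.0527, 0.063]
eef_rot: [-0.006, -0.526, 0.85, -0.007]
force: [-20.7, -34.2, 42.0]
opening: 0.0
grasp_force: 28.7
-0.006886399981759399 -0.0025283377281910702
```

View pics/s5.png

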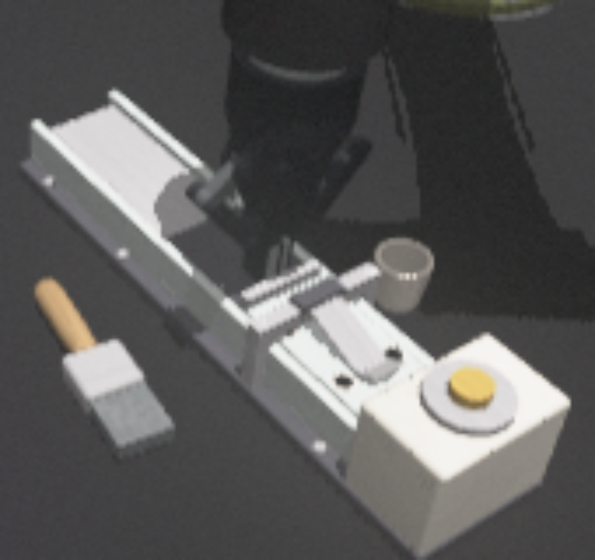

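The carrier has hit a hard stop: the tool stopped moving while the push rose to about 40 N. The picture shows the rib just short of the gate and the nose at the housing. Next I'll ease press and push off together so the rib isn't dragged up.

```bash
python3 -m crank '-1 -2 1 0 0 0 0; -2 -5 2 0 0 0 0; -2 -5 2 0 0 0 0'; python3 -m crank '-1 -1 1 0 0 0 0; -1 -2 1 0 0 0 0; -1 -2 1 0 0 0 0'
```

```text
time_s: 10.5
tool_pos: [0.5545, 0.0524, 0.063]
eef_rot: [-0.001, -0.526, 0.85, -0.005]
force: [-7.1, -18.3, 25.9]
opening: 0.0004
grasp_force: 19.8
time_s: 10.88
tool_pos: [0.5544, 0.0523, 0.063]
eef_rot: [0.001, -0.527, 0.85, -0.004]
force: [-1.5, -13.7, 18.5]
opening: -0.0
grasp_force: 15.4
```

```bash
python3 -m crank '0 -2 0.5 0 0 0 0; 0 -3 1 0 0 0 0; 0 -3 1 0 0 0 0'
```

```text
time_s: 11.25
tool_pos: [0.5545, 0.0521, 0.0631]
eef_rot: [0.003, -0.527, 0.85, -0.002]
force: [0.1, -3.2, 14.5]
opening: -0.0
grasp_force: 9.6
```

Push is nearly zero and the press is still 14 N. Now I'll lift with a slight backward drift.

```bash
python3 -m crank '0 0 1 0 0 0 0; 0 -1 2 0 0 0 0; 0 -1 4 0 0 0 0; -1 -2 8 0 0 0 0; -2 -4 16 0 0 0 0; -4 -8 35 0 0 0 0; -10 -20 70 0 0 0 0; -20 -40 110 0 0 0 0'; python3 -m crank '-15 -30 30 0 0 0 0; -35 -75 30 0 0 0 0; -60 -130 30 0 0 0 0; -80 -170 30 0 0 0 0; -80 -170 30 0 0 0 0; -80 -170 30 0 0 0 0'
python3 - <<'E'
from h import *
a=robot.camera('scene');b=robot.camera('top');
x=cv2.resize(a['img'][120:280,230:400,::-1],None,fx=3,fy=3);y=cv2.resize(b['img'][155:315,135:265,::-1],None,fx=2.2,fy=3)
cv2.imwrite('pics/s6.png',np.hstack([x,y]));print(x.shape,y.shape)
p=np.load('p.npy')
K=[[.002,.03,.056],[.002,-.03,.056],[-.073,.03,.046],[-.073,-.03,.046]];print('expect px in view',((proj(a,st(p,K))-[230,120])*3).round().tolist())
E
```

```text
time_s: 12.25
tool_pos: [0.5315, 0.0122, 0.1711]
eef_rot: [-0.0, -0.527, 0.85, -0.0]
force: [-0.4, 0.4, 1.0]
opening: -0.0002
grasp_force: 0.0
time_s: 13.0
tool_pos: [0.452, -0.1575, 0.2002]
eef_rot: [0.001, -0.527, 0.85, -0.0]
force: [0.5, -0.2, -0.3]
opening: -0.0001
grasp_force: 0.0
(480, 510, 3) (480, 286, 3)
expect px in view [[270.0, 218.0], [207.0, 248.0], [208.0, 174.0], [146.0, 201.0]]
```

View pics/s6.png

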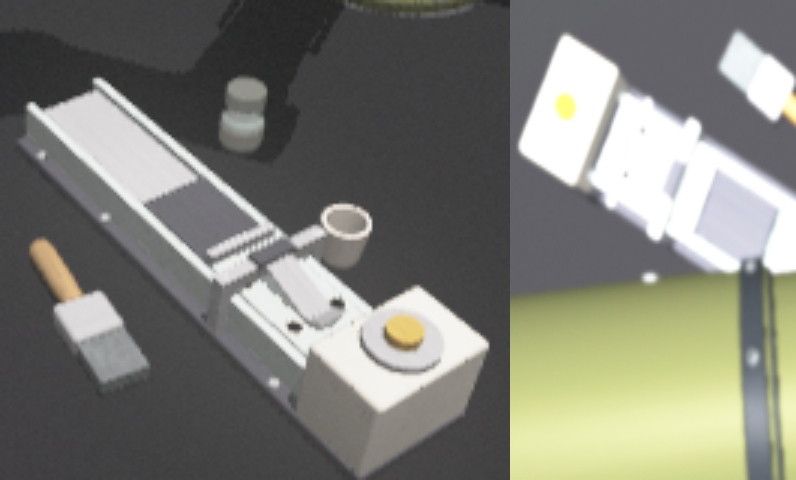

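The final view shows the carrier flat under the gate and leaf. Its rib at (240,240) and tail at (175,190) are within a few pixels of the predicted home positions. The jar, crucible and brush are where they were, and the arm is clear.

```bash
python3 -c "
from cell import robot
print(robot.hand_in())"
```

```text
the job is handed in; nothing more can be done
None
```

The carrier was pressed down and slid under the gate and leaf spring to a hard stop. In the last picture it lies flat and home to within about 2 mm. The fingers are clear, the jar, crucible and brush are where they were, and the job was handed in at about 13 s; no verdict came back.

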